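# Open the fittings drawer and point out the brass tee

### The arm

A 6-joint arm with a two-finger parallel gripper is mounted at the origin on the work surface; the furniture and walls round the work are solid. World frame = base frame: x ahead of the robot, y to its left, z up, the work surface at z = 0. Lengths are in mm, angles in rad, forces in N, time in s.
With the tool pointing down it reaches from about 350 to 975 mm from the base axis. Payload 7.1 kg.
Tool frame: the origin (TCP) lies between the finger pads, 19 mm behind the fingertips; this is the grasp point; z points along the fingers, y is the line along which they close (so a half turn about z gives the same grasp; the last joint's range is limited). The gripper opens to 88 mm and grips with 3 to 60 N. Pads are 20 mm wide; open, the fingers measure 115 mm over their backs; the gripper's body (75 mm by 178 mm) begins 61 mm behind the grasp point.
Start: joints at [1.329, 0.423, 1.63, -0, 1.089, -0.019], TCP at [138.07, 609.542, 241.375] pointing down, gripper open.
Joint ranges: [-3, 3], [-0.9, 2.11], [0.09, 2.58], [-1.31, 4.45], [0.11, 2.69], [-2.54, 2.54]. Speed limits (rad/s): [2.39, 2.39, 3.01, 3.14, 3.14, 3.14].

### API

Orientations are given as a rotation vector (axis times angle).
In Python, from workcell import ctrl, camrig, workorder, monitor gives the robot as it stands (ctrl), with the cameras (camrig), the job (workorder) and the readings (monitor).
- The arm moves only by the shell command python3 jog.py 'ROWS' [OPENING]. ROWS is a JSON list of rows, 1 to 5 of them, each an object with the fields pos (a list: dx, dy, dz in mm), rotvec (a list: a rotation vector rx, ry, rz in rad); a field left out counts as zero; each row shifts and turns the commanded pose from where the row before left it, along the tool's axes as they then stand; what a row does not reach is not made up. A row lasts 1/12 s, in which the tool goes at most 41.7 mm and 0.125 rad, less where a joint would pass 70% of its speed; a pose out of reach is approached as far as the arm can. OPENING is the finger opening in mm, set as the command begins (- or left out keeps the last). The fingers move at their own pace and stop on an object; the grip force is fixed at half the most. Time passes only in rows, so rows that do not move let the fingers close. It prints the time, the measured TCP pose, the force, the opening and the grip force at its end. Input that does not fit is refused with a message, and nothing moves.
- monitor.get_obs(): the state, without advancing time (a new reading comes with each control period).
- camrig.get_image(name): name is "scene" or "side" or "wrist"; returns a dict with "img" (400x640x3 uint8, red, green, blue), "fx", "fy", "cx", "cy" (pixels), "R" (3x3) and "t" (3): a world point X has camera coordinates R X + t. Camera axes: x right, y down, z forward; pixel columns grow to the right and rows downward; lengths in mm; the calibration is good to about 2 mm. A picture is of the moment at which its call begins. There is no depth.
- workorder.close_job(): hands the job in; it is judged then, once.
The state is a dict: "t": time; "qpos": joint angles; "qvel": joint speeds; "joint_torque": joint torques, N m; "ee_pos": TCP position; "orientation": TCP orientation; "ft_force": force on the tool from outside, world axes, zero at the start; "moment": the same for the moment, N m; "width": finger opening in mm; "grasp_force": force on a finger pad.
Only numpy, scipy, OpenCV 4.12 (cv2) and the standard library are available. Lean on these libraries where they do the work, as an engineer would, in place of code of your own. Each camera call takes 0.05 s, during which the arm holds its last target. There are 200 camera calls.

### The job

My workmate needs the brass tee, the T-shaped pipe fitting in the wide top drawer of the grey parts unit: hook a fingertip behind the drawer's handle, without gripping it, and pull the drawer out until the whole front row of compartments is clear of the unit. Then point straight down at the middle of the tee, where its three ends meet, with the fingertips just above it and touching none of the fittings, hold still there for two seconds and finish still pointing at it. Leave the lower drawers shut and everything else as it stands.

Things in the scene. Friction and masses are not known exactly. Their poses are not given: they have to be found in the camera images.
- unit: Grey fixed drawer unit, 125 deep (x), 262 wide (y), 120 high, mm as all sizes here. Origin under its centre. x points away from its drawer fronts, y to its left as seen by someone facing the fronts, z up. One wide drawer above, two small ones below whose round knobs stand 18 out, tops 46 above the table. Booklet and marker lie on top, up to 137 above the table.
- drawer_handle (a point): Centre of the steel bow handle's bar on the wide top drawer, 93 above the table. Bar along y, 111 long, 10 thick (x), 12 high; centre 37 in front of the drawer panel, so a fingertip put down behind it has a gap of 32 (bar to panel) by 93 (between the legs at its ends), open below. Panel spans 64 to 109 above the table. Hooking presses on its back only. Axes as the unit's.
- drawer (a joint): Travel in m of the wide top drawer: 0 shut, grows as it is pulled out along the unit's -x, stop at 0.095. Starts up to 6 mm ajar. Slides with about 1.5 N of friction (and 8 N per m/s) and stays where it is left. From 0.065 on, the whole front row of compartments is clear of the unit.
- drawer_row (a point): Middle of the front row of four equal open compartments in the wide drawer, on their floor; moves with the drawer, axes as the unit's, 79 behind the bar's centre. Each compartment is 56 wide (y, pitch 59), 64 deep (x); floor 68 above the table, walls 26 to 31 high. One fitting lies in each, in any order, out of sight until the drawer is opened.
- tee: The brass tee fitting: three pipe ends with collars in the form of a T, lying flat. Straight run 40 long along its y axis, branch reaching 22 from the middle along its x axis, 20 high. Origin under the crossing of the three ends, at floor height; its z axis points up. It is a loose 70 g part in one of the four compartments.
- elbow: Brass elbow: two pipe ends with collars at right angles, 32x32x20; loose, in another compartment. Origin under the corner.
- plug: Brass hexagon-headed plug standing on its shank, 26 diameter, 22 high; loose, in another compartment. Origin under its middle.
- coupling: Small straight brass coupling on its side, 24 long, 15 diameter; loose, in another compartment. Origin under its middle.
- low_left (a joint): Travel in m of the small lower left drawer with a round knob: shut at 0, not needed.
- low_right (a joint): Travel in m of the small lower right drawer with a round knob: shut at 0, not needed.
- mug: Teal stoneware mug, 94 tall (mm). Bystander; origin under its middle.
- drink_can: Empty drink can, 66 diameter, 147 tall, very light (mm). Bystander; origin under its middle.
- pen_cup: Patterned tin with brushes standing in it, 72 diameter, 179 tall (mm). Bystander; origin under its middle.
- food_tub: White tub upside down on its red lid, 98x106x50 (mm). Bystander; origin under its middle.
- booklet: Thin green booklet 155x120x5 lying on top of the drawer unit (mm). Bystander; origin under its middle.
- marker: Capped red marker 141 long, 17 high, lying on top of the drawer unit (mm). Bystander; origin under its middle.

How it is judged:
By the outcome, as a careful person would: the job done as asked, in the order asked, and still so for the second after the job is handed in, with the robot touching nothing.
It also fails if it takes over 45 s, if anything falls off the work surface, if the arm or the gripper's body presses on something with over 40 N, if the wrist force passes 120 N, or if a joint passes its speed limit or range.

## Working session

There is one attempt and no reset: what is moved stays moved. The work goes in short steps, Python scripts to look and compute and a shell command to move; the robot and the scene stay as the last step left them, time stands still between calls to the robot, and variables do not carry over. Pictures are saved under pics/ and viewed, at most 10 in all, crops included, and the job is handed in when it is done.

```bash
mkdir -p pics; ls
python3 - <<'E'
from workcell import ctrl, camrig, workorder, monitor
import cv2,numpy as np
ims=[]
for n in("scene","side"):
    d=camrig.get_image(n); cv2.imwrite(f"pics/{n}0.png",d["img"][:,:,::-1]); print(n,d["fx"],d["cx"],d["cy"],np.round(d["R"],3).tolist(),np.round(d["t"],1))
o=monitor.get_obs(); print(o)
E
```

```text
jog.py
pics
workcell.py
scene 398.7592703618782 314.5110382532566 207.9921152366549 [[0.609, -0.793, -0.002], [-0.468, -0.358, -0.808], [0.64, 0.493, -0.589]] [-280.2  308.7  951.2]
side 501.52362926580474 319.6339229034639 202.7248833492662 [[0.991, -0.133, 0.022], [-0.03, -0.375, -0.927], [0.132, 0.917, -0.376]] [-456.8  124.9 1391. ]
{'t': 0.1, 'qpos': array([ 1.32901800e+00,  4.23731216e-01,  1.63061032e+00, -2.26127127e-05,
        1.08857337e+00, -1.90058574e-02]), 'qvel': array([-0.00106854, -0.00294308, -0.00155621,  0.00289205,  0.00150882,
        0.00110892]), 'joint_torque': array([-1.39382755e-04, -5.45616174e+01, -2.74329650e+01,  6.45924895e-02,
        1.87741360e-02, -6.91199853e-05]), 'ee_pos': array([137.95593886, 609.10381235, 240.701415  ]), 'orientation': array([-3.49173666e-01, -3.12197413e+00,  2.06335053e-03]), 'ft_force': array([ 0.16784701, -0.55366274,  0.27565784]), 'moment': array([-0.0281868 , -0.00769534, -0.0599368 ]), 'grasp_force': 0.0, 'width': 87.6774807772886}
```

View pics/scene0.png

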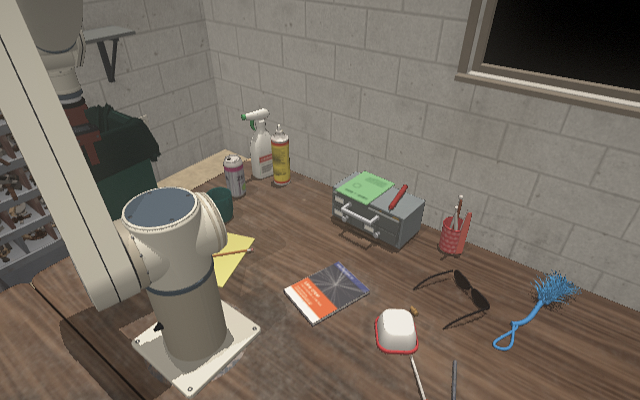

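View pics/side0.png

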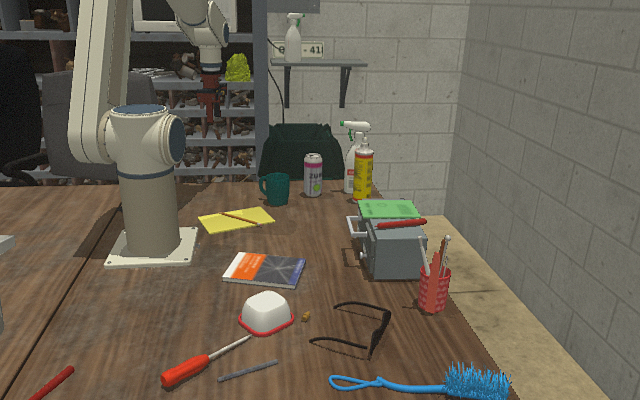

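The scene view shows the unit at about (378,208), with the handle at (343-380, 206-222). The side view shows it end-on at (390,240), with the handle near (350,225). I'll enlarge both crops to get exact points.

Run:
```python
import cv2,numpy as np
a=cv2.imread("pics/scene0.png")[165:255,320:435]; b=cv2.imread("pics/side0.png")[190:290,335:450]
f=lambda i,h:cv2.resize(i,(115*6,h*6),interpolation=cv2.INTER_CUBIC)
cv2.imwrite("pics/c1.png",f(a,90));cv2.imwrite("pics/c2.png",f(b,100))
```

```text
(no output)
```

View pics/c1.png

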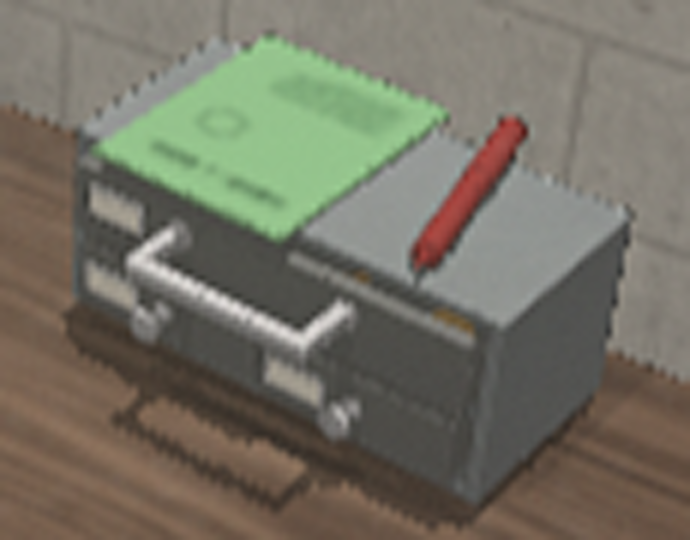

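View pics/c2.png

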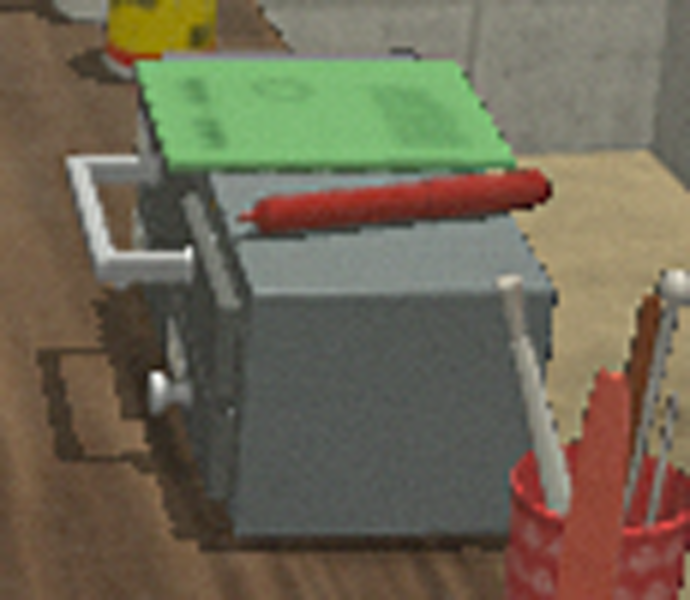

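The crops show the bar ends in scene at about (342,209) and (370.5,222), and in side at (348,217) and (352.5,235). The top corners of the unit are sharp in both views.

```bash
cat > h.py <<'E'
import numpy as np
from workcell import ctrl, camrig, workorder, monitor
def ray(d,p):
    R=np.array(d["R"]);t=np.array(d["t"])
    return -R.T@t, R.T@np.array([(p[0]-d["cx"])/d["fx"],(p[1]-d["cy"])/d["fy"],1])
def plane(d,p,z):
    c,v=ray(d,p); return c+v*(z-c[2])/v[2]
def tri(d1,p1,d2,p2):
    A=np.zeros((3,3));b=np.zeros(3)
    for c,v in(ray(d1,p1),ray(d2,p2)):
        v=v/np.linalg.norm(v);M=np.eye(3)-np.outer(v,v);A+=M;b+=M@c
    return np.linalg.solve(A,b)
def proj(d,X):
    q=np.array(d["R"])@X+np.array(d["t"]); return q[0]/q[2]*d["fx"]+d["cx"],q[1]/q[2]*d["fy"]+d["cy"]
E
python3 - <<'E'
from h import *
np.set_printoptions(precision=1,suppress=True)
s=camrig.get_image("scene");e=camrig.get_image("side")
S=lambda x,y:(320+x/6-.4,165+y/6-.4);D=lambda x,y:(335+x/6-.4,190+y/6-.4)
for n,a,b,z in(("barL",S(132,263),D(78,162),93),("barR",S(303,345),D(104,268),93),("FR",S(500,328),D(240,295),120),("RR",S(632,210),D(552,292),120),("FL",S(80,133),None,120)):
    print(n,plane(s,a,z), b and plane(e,b,z), b and tri(s,a,e,b))
for n in "FR","barR":0
d=np.array(plane(e,D(240,295),120))-plane(e,D(552,292),120);print(np.degrees(np.arctan2(d[1],d[0])))
E
```

```text
barL [532.8 -48.3  93. ] [531.5 -41.5  93. ] [529.4 -50.6  96.6]
barR [ 527.5 -152.2   93. ] [ 521.7 -153.7   93. ] [ 522.3 -154.8   95.2]
FR [ 564.  -235.2  120. ] [ 559.2 -238.2  120. ] [ 560.4 -236.7  120.8]
RR [ 691.7 -242.7  120. ] [ 685.6 -246.8  120. ] [ 687.4 -244.3  120.6]
FL [581.   19.1 120. ] None None
176.1335663915881
```

```bash
R='';
python3 jog.py '[{"pos": [-22, -24, 0]}, {"pos": [-22, -24, 0]}, {"pos": [-22, -24, 0]}, {"pos": [-22, -24, 0]}, {"pos": [-22, -24, 0]}]' 0
python3 jog.py '[{"pos": [-22, -24, 0]}, {"pos": [-22, -24, 0]}, {"pos": [-22, -24, 0]}, {"pos": [-22, -24, 0]}, {"pos": [-22, -24, 0]}]'
python3 jog.py '[{"pos": [-22, -24, 0]}, {"pos": [-22, -24, 0]}, {"pos": [-22, -24, 0]}, {"pos": [-22, -24, 0]}, {"pos": [-22, -24, 0]}]'
python3 jog.py '[{"pos": [-22, -24, 0]}, {"pos": [-22, -24, 0]}, {"pos": [-22, -24, 0]}, {"pos": [-22, -24, 0]}, {"pos": [-22, -24, 0]}]'
python3 jog.py '[{"pos": [-22, -24, 0]}, {"pos": [-22, -24, 0]}, {"rotvec": [0, 0, -0.08]}, {"rotvec": [0, 0, -0.075]}, {}]'
cat > st.py <<'E'
from h import *
import sys
from scipy.spatial.transform import Rotation as Ro
o=monitor.get_obs();R=Ro.from_rotvec(o["orientation"]).as_matrix()
print(round(o["t"],2),np.round(o["ee_pos"],1),"yaw x",np.degrees(np.arctan2(R[1,0],R[0,0])).round(2),"z",R[:,2].round(3),"F",o["ft_force"].round(1),o["width"])
if len(sys.argv)>3: print("tool delta",(R.T@(np.array(sys.argv[1:4],float)-o["ee_pos"])).round(1))
E
python3 st.py 548 -103.5 241
```

```text
t: 0.62
ee_pos: [219.2, 466.8, 241.2]
orientation: [0.348, 3.122, -0.0]
ft_force: [0.7, 0.1, -0.3]
width: 58.1
grasp_force: 0.0
t: 1.03
ee_pos: [300.0, 325.4, 241.4]
orientation: [0.349, 3.122, 0.0]
ft_force: [0.5, 0.9, -0.3]
width: 24.5
grasp_force: 0.0
t: 1.45
ee_pos: [380.8, 184.0, 241.5]
orientation: [0.349, 3.122, 0.0]
ft_force: [0.7, 1.0, -0.6]
width: 0.8
grasp_force: 0.0
t: 1.87
ee_pos: [461.6, 42.6, 241.5]
orientation: [0.35, 3.122, 0.0]
ft_force: [-0.1, 0.4, -0.1]
width: 0.5
grasp_force: 0.0
t: 2.28
ee_pos: [493.5, -13.0, 241.1]
orientation: [-0.105, -3.139, -0.0]
ft_force: [0.5, 0.3, 0.0]
width: 0.5
grasp_force: 0.0
2.28 [493.5 -13.  241.1] yaw x 176.18 z [-0.  0. -1.] F [0.5 0.3 0. ] 0.46593125496071386
tool delta [-60.4 -86.6   0.1]
```

```bash
python3 jog.py '[{"pos": [-20, -29, 0]}, {"pos": [-20, -29, 0]}, {"pos": [-20, -29, 0]}, {}, {}]'
python3 - <<'E'
from h import *
import cv2
d=camrig.get_image("wrist"); cv2.imwrite("pics/w0.png",d["img"][:,:,::-1]); np.savez("w0.npz",**{k:d[k] for k in("fx","fy","cx","cy","R","t")})
print(proj(d,np.array([527,-102,93.])),proj(d,np.array([548,-103.5,93.])))
E
python3 st.py
```

```text
t: 2.7
ee_pos: [547.7, -104.0, 241.1]
orientation: [-0.112, -3.139, -0.0]
ft_force: [-0.6, 0.3, -0.4]
width: 0.8
grasp_force: 0.0
(np.float64(317.3841527833794), np.float64(166.63320891542833)) (np.float64(317.39443632490224), np.float64(191.09778195828778))
2.75 [ 546.9 -103.   240.9] yaw x 175.98 z [-0.001  0.001 -1.   ] F [-0.5  0.5 -0.7] 0.8781058135674267
```

View pics/w0.png

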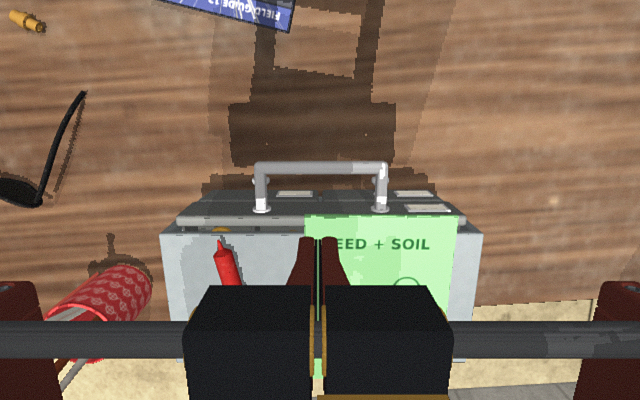

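The wrist view shows the bar at rows 162–173, columns 254–387, with its centre at about (320,167). I predicted (317,167), so it agrees. The fingertips are above the gap. I'll descend and watch the force.

```bash
python3 jog.py '[{"pos": [0, 0, 30]}, {"pos": [0, 0, 30]}, {"pos": [0, 0, 30]}, {"pos": [0, 0, 15]}, {}]'
python3 jog.py '[{"pos": [0, 0, 12]}, {"pos": [0, 0, 12]}, {"pos": [0, 0, 12]}, {}, {}]'
python3 st.py
```

```text
t: 3.17
ee_pos: [544.1, -101.2, 133.1]
orientation: [-0.105, -3.133, -0.002]
ft_force: [-0.4, 0.4, 0.7]
width: 0.2
grasp_force: 0.0
t: 3.58
ee_pos: [547.1, -103.0, 99.9]
orientation: [-0.106, -3.139, -0.0]
ft_force: [0.1, -1.0, -0.7]
width: 0.7
grasp_force: 0.0
3.58 [ 547.1 -103.    99.9] yaw x 176.11 z [-0.001  0.    -1.   ] F [ 0.1 -1.  -0.7] 0.6961889584580897
```

```bash
python3 jog.py '[{"pos": [3, 0, 0]}, {"pos": [4, 0, 0]}, {"pos": [5, 0, 0]}, {"pos": [6, 0, 0]}, {"pos": [6, 0, 0]}]'
python3 jog.py '[{"pos": [6, 0, 0]}, {"pos": [6, 0, 0]}, {"pos": [6, 0, 0]}, {"pos": [6, 0, 0]}, {"pos": [6, 0, 0]}]'
python3 jog.py '[{"pos": [6, 0, 0]}, {"pos": [6, 0, 0]}, {"pos": [6, 0, 0]}, {"pos": [5, 0, 0]}, {"pos": [4, 0, 0]}]'
python3 jog.py '[{"pos": [2, 0, 0]}, {"pos": [1, 0, 0]}, {}, {}, {}]'
python3 - <<'E'
from h import *
import cv2
d=camrig.get_image("scene"); cv2.imwrite("pics/s1.png",cv2.resize(d["img"][140:260,300:460,::-1],None,fx=4,fy=4,interpolation=cv2.INTER_CUBIC))
E
python3 st.py
```

```text
t: 4.0
ee_pos: [523.4, -101.7, 101.0]
orientation: [0.107, 3.138, -0.0]
ft_force: [2.3, 0.1, 1.3]
width: 0.5
grasp_force: 1.0
t: 4.42
ee_pos: [492.9, -99.5, 100.4]
orientation: [0.106, 3.14, -0.0]
ft_force: [2.7, 0.3, 1.2]
width: 0.6
grasp_force: 1.0
t: 4.83
ee_pos: [465.8, -97.6, 100.3]
orientation: [-0.107, -3.139, -0.0]
ft_force: [1.2, -0.3, -0.3]
width: 0.6
grasp_force: 0.9
t: 5.25
ee_pos: [463.3, -97.5, 100.2]
orientation: [-0.106, -3.139, -0.0]
ft_force: [0.8, 0.5, 0.3]
width: 0.1
grasp_force: 0.0
5.3 [463.4 -97.5 100.2] yaw x 176.12 z [-0.001  0.    -1.   ] F [-0.2 -0.8 -0.1] 0.5177885726795692
```

View pics/s1.png

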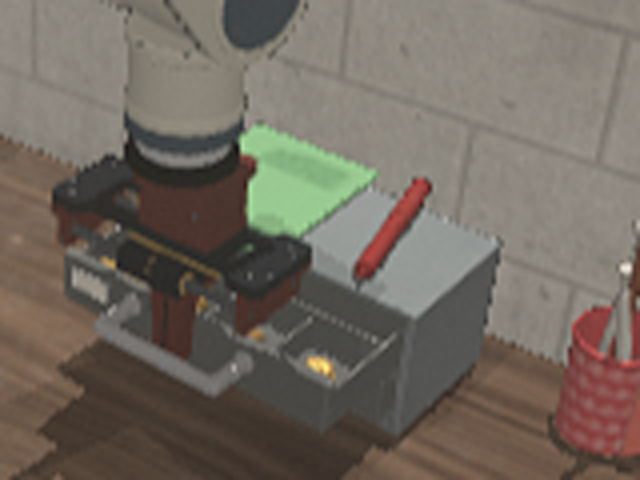

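The drawer has come out about 79 mm and the compartments are visible, e.g. brass at crop (322,365). I'll back off the bar, lift, and look with the wrist camera.

```bash
python3 jog.py '[{"pos": [-3, 0, 0]}, {"pos": [-3, 0, 0]}, {"pos": [0, 0, -10]}, {"pos": [0, 0, -30]}, {"pos": [0, 0, -30]}]'
python3 jog.py '[{"pos": [0, 0, -30]}, {"pos": [0, 0, -30]}, {"pos": [-20, 0, -20]}, {"pos": [-30, 0, 0]}, {"pos": [-30, 0, 0]}]'
python3 jog.py '[{}, {}, {}]'
python3 - <<'E'
from h import *
import cv2
d=camrig.get_image("wrist"); cv2.imwrite("pics/w1.png",d["img"][:,:,::-1]); np.savez("w1.npz",**{k:d[k] for k in("fx","fy","cx","cy","R","t")})
print(proj(d,np.array([448,-97,93.])),proj(d,np.array([527,-102.,68])))
E
python3 st.py
```

```text
t: 5.72
ee_pos: [468.7, -97.7, 170.8]
orientation: [-0.106, -3.136, -0.001]
ft_force: [1.5, 0.1, 0.1]
width: 0.1
grasp_force: 0.0
t: 6.13
ee_pos: [551.0, -103.6, 253.6]
orientation: [0.107, 3.135, -0.001]
ft_force: [0.7, 0.2, -0.6]
width: 0.7
grasp_force: 0.0
t: 6.38
ee_pos: [548.3, -103.1, 250.2]
orientation: [-0.106, -3.138, -0.0]
ft_force: [-0.5, -0.6, -0.2]
width: 0.5
grasp_force: 0.0
(np.float64(315.88990506478723), np.float64(65.70882978287761)) (np.float64(316.4926966003569), np.float64(159.3258638538874))
6.43 [ 548.  -103.1  250.1] yaw x 176.11 z [-0.002  0.    -1.   ] F [-0.1  0.2 -0.1] 0.4612921086452959
```

View pics/w1.png

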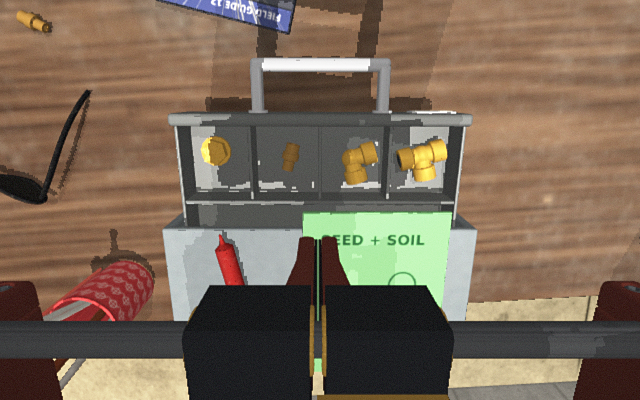

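The row shows the plug at (215,151), the coupling at (290,156), the elbow at (359,162) and the tee at (422,157). I'll enlarge the tee and threshold it.

Run:
```python
from h import *
import cv2
im=cv2.imread("pics/w1.png");d=dict(np.load("w1.npz"))
h=cv2.cvtColor(im,cv2.COLOR_BGR2HSV);m=cv2.inRange(h,(12,110,50),(35,255,255));m[:,:388]=0;m[:,455:]=0;m[:125]=0;m[195:]=0
c=max(cv2.findContours(m,0,2)[0],key=cv2.contourArea);M=cv2.moments(c);u=(M["m10"]/M["m00"],M["m01"]/M["m00"])
print(cv2.boundingRect(c),u,plane(d,u,78))
q=cv2.resize(im[125:195,385:460],None,fx=8,fy=8,interpolation=cv2.INTER_CUBIC);cv2.imwrite("pics/t1.png",q)
```

```text
(396, 139, 52, 43) (422.71241305510966, 158.83212948100586) [531.30584358  -6.89483241  78.        ]
```

View pics/t1.png

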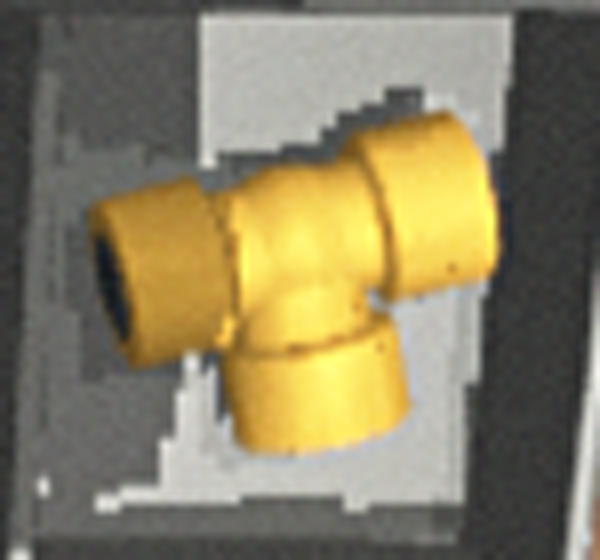

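The crossing sits at crop (298,241), i.e. wrist pixel (421.8,154.7), which I cast onto the tee's axis height of z=78.

```bash
python3 - <<'E'
from h import *
d=dict(np.load("w1.npz"));print(plane(d,(421.8,154.7),78),plane(d,(421.8,154.7),88),plane(d,(320.5,65.5),93))
E
python3 st.py 527 -6 150
```

```text
[527.5224947   -7.76412229  78.        ] [525.7629054  -10.61160873  88.        ] [448.09233564 -93.33646224  93.        ]
6.43 [ 548.  -103.1  250.1] yaw x 176.11 z [-0.002  0.    -1.   ] F [-0.1  0.2 -0.1] 0.4612921086452959
tool delta [ 27.4  95.5 100.2]
```

Run:
```python
from h import *
import cv2
T=np.array([527.5,-8,78]);c=[]
for n in("scene","side"):
    d=camrig.get_image(n);p=proj(d,T);print(n,p)
    x,y=int(p[0])-20,int(p[1])-15
    c.append(cv2.resize(d["img"][y:y+30,x:x+40,::-1],None,fx=10,fy=10,interpolation=cv2.INTER_CUBIC));cv2.drawMarker(c[-1],(int((p[0]-x+.5)*10),int((p[1]-y+.5)*10)),(255,0,0),0,20,1)
cv2.imwrite("pics/x.png",np.hstack(c))
```

```text
scene (np.float64(329.7114100586665), np.float64(208.47881074811608))
side (np.float64(343.82037347718983), np.float64(216.7583174563795))
```

View pics/x.png

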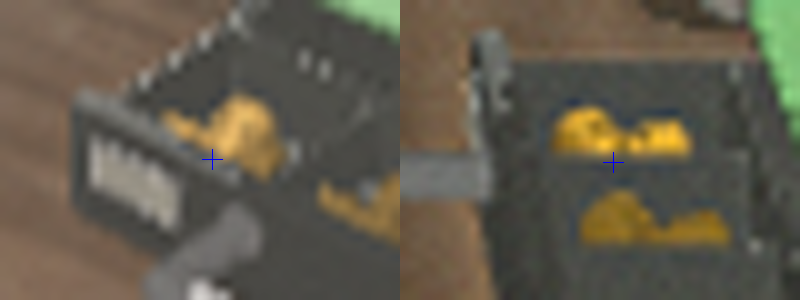

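Both views agree to within about 2 mm: the scene view suggests y is slightly more negative, and x is good. I'll aim at (527.5,-9.5), with the tips at about z=94.

```bash
python3 jog.py '[{"pos": [7, 23, 0]}, {"pos": [7, 23, 0]}, {"pos": [7, 23, 0]}, {"pos": [6, 23, 0]}, {}]'
python3 jog.py '[{"pos": [0, 0, 25]}, {"pos": [0, 0, 25]}, {"pos": [0, 0, 25]}, {"pos": [0, 0, 15]}, {}]'
python3 jog.py '[{}, {}, {}]'
python3 st.py 527.5 -9.5 113
```

```text
t: 6.95
ee_pos: [526.9, -7.0, 250.4]
orientation: [-0.103, -3.139, -0.001]
ft_force: [0.8, -0.6, -0.5]
width: 0.6
grasp_force: 0.0
t: 7.37
ee_pos: [526.1, -10.2, 157.5]
orientation: [-0.107, -3.134, 0.0]
ft_force: [-0.3, -0.4, 0.1]
width: 0.5
grasp_force: 0.0
t: 7.62
ee_pos: [529.5, -10.0, 161.7]
orientation: [0.107, 3.137, -0.0]
ft_force: [-0.1, 0.3, 0.0]
width: 0.7
grasp_force: 0.0
7.62 [529.5 -10.  161.7] yaw x 176.1 z [ 0.002 -0.    -1.   ] F [-0.1  0.3  0. ] 0.6807324741953983
tool delta [ 2.2  0.4 48.7]
```

```bash
python3 jog.py '[{"pos": [1, 0, 8]}, {"pos": [0, 0, 10]}, {"pos": [0, 0, 10]}, {"pos": [0, 0, 8]}, {"pos": [0, 0, 5]}]'
python3 jog.py '[{"pos": [0, 0, 4]}, {"pos": [0, 0, 2]}, {"pos": [0, 0, 1]}, {}, {}]'
python3 st.py 527.5 -9.5 113
python3 - <<'E'
from h import *
import cv2
c=[]
for n in("scene","side"):
    d=camrig.get_image(n);p=proj(d,np.array([527.5,-9.5,88]))
    x,y=int(p[0])-20,int(p[1])-20
    c.append(cv2.resize(d["img"][y:y+40,x:x+40,::-1],None,fx=10,fy=10,interpolation=cv2.INTER_CUBIC))
cv2.imwrite("pics/y.png",np.hstack(c))
E
```

```text
t: 8.03
ee_pos: [526.9, -9.6, 117.8]
orientation: [-0.106, -3.138, 0.0]
ft_force: [0.2, -0.2, -0.6]
width: 0.7
grasp_force: 0.0
t: 8.45
ee_pos: [527.9, -9.7, 112.6]
orientation: [0.106, 3.139, -0.0]
ft_force: [1.1, 0.3, -0.2]
width: 0.4
grasp_force: 0.0
8.45 [527.9  -9.7 112.6] yaw x 176.12 z [ 0. -0. -1.] F [ 1.1  0.3 -0.2] 0.4396261473509731
tool delta [ 0.4  0.1 -0.4]
```

View pics/y.png

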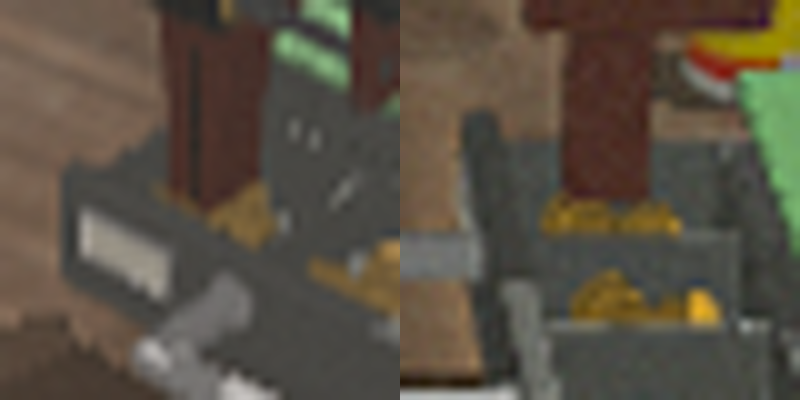

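In both views the closed fingertips (side crop 565–648, scene crop 170–265) are just above the middle of the tee and clear of it. I'll hold for more than 2 s and hand the job in.

```bash
python3 jog.py '[{}, {}, {}, {}, {}]' >/dev/null
python3 jog.py '[{}, {}, {}, {}, {}]' >/dev/null
python3 jog.py '[{}, {}, {}, {}, {}]' >/dev/null
python3 jog.py '[{}, {}, {}, {}, {}]' >/dev/null
python3 jog.py '[{}, {}, {}, {}, {}]' >/dev/null
python3 jog.py '[{}, {}, {}, {}, {}]' >/dev/null
python3 jog.py '[{}, {}, {}, {}, {}]' >/dev/null
python3 st.py
python3 -c "
from workcell import ctrl, camrig, workorder, monitor
print(workorder.close_job())"
```

```text
11.47 [527.7  -9.7 112.4] yaw x 176.11 z [ 0.  0. -1.] F [-0.3  0.4 -0.5] 0.20591719219009463
the job is handed in; nothing more can be done
None
```

The job is handed in: I hooked the top drawer open about 79 mm (65 needed), and the closed fingertips held still for about 3 s and finished pointing straight down about 5 mm above the tee's crossing, with no contact force; the verdict was not shown.

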